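# Tip the sample bottle into its cradle

## Robot

A 6-joint arm with a two-finger parallel gripper is mounted at the origin on a cart in front of the work surface, level with it; the furniture and walls round the work are solid. World frame = base frame: x ahead of the robot, y to its left, z up, the work surface at z = 0. Lengths are in mm, angles in rad, forces in N, time in s.
With the tool pointing down it reaches from about 275 to 750 mm from the base axis. Payload 10.2 kg.
Tool frame: the origin (TCP) lies between the finger pads; the fingertips stand 17 mm ahead of it and the grasp point (between the pads) lies 2 mm behind it; z points along the fingers, y is the line along which they close (so a half turn about z gives the same grasp; the last joint's range is limited). The gripper opens to 85 mm and grips with 20 to 120 N. Pads are 22 mm wide; open, the fingers measure 114 mm over their backs; the gripper's body (76 mm by 85 mm) begins 54 mm behind the grasp point. The pads swing forward as they close: fully open they stand 13 mm farther back than shut.
Start: joints at [-1.395, 0.313, 1.498, -0, 1.331, -0.223], TCP at [203.852, -483.814, 248.294] pointing down, gripper open.
Joint ranges: [-2.94, 2.94], [-0.97, 2.17], [0.19, 2.56], [-1.23, 4.37], [0.02, 3.11], [-2.88, 2.88]. Speed limits (rad/s): [2.39, 2.39, 3.01, 3.14, 3.14, 3.14].

## Interface

Orientations are given as a unit quaternion [w, x, y, z].
In Python, from rig import * gives the robot as it stands.
- The arm moves only by the tool step_arm, never from a script. Its argument "commands" is text: rows parted by semicolons, each of 7 numbers parted by spaces: the opening, from 0 (shut) to 1 (fully open), then the shift along the tool's x, y, z in cm, then the turn, a rotation vector about the tool's x, y, z in rad. In form: hand x y z rx ry rz; .... A call has 1 to 20 rows; each row is the pose to reach, as a shift and turn from the pose commanded when the call began, along the tool's axes at that moment; what a row does not reach only later rows make up. A row lasts 1/12 s, in which the tool goes at most 41.7 mm and 7.16 degrees, less where a joint would pass 70% of its speed; a pose out of reach is approached as far as the arm can. A call with a gripper value outside its range is refused whole. The fingers move at their own pace and stop on an object; "newtons" is the grip in N (left out, the last holds). Time passes only in rows, so rows that repeat a pose let the fingers close. It gives the time, the measured TCP pose, the force, the opening and the grip force at its end, in the units of the state.
- sense(): the state, without advancing time (a new reading comes with each control period).
- capture(name): name is "side" or "top" or "wrist"; returns the picture (400x640x3 uint8, red, green, blue); there is no depth.
- camera_model(name): a dict with "mtx" (3x3 intrinsics, pixels), "eye" and "rotation" of the camera in the world. Camera axes: x right, y down, z forward; pixel columns grow to the right and rows downward; lengths in mm; the calibration is good to about 2 mm. A picture is of the moment at which its call begins: read the wrist's pose just before it. camera_model takes no time and is no camera call; for the wrist camera it gives the pose at the moment of the call.
- finish_job(): hands the job in; it is judged then, once.
Trained networks look in the newest picture that a camera, given by its name, has taken for a name from the list of things; names that differ only in an ending like _2 or _b are one class to them, and where a whole thing is asked for, a point or a joint stands for the part that bears it (a point fixed in the world has none). Each returns a list of dicts, best first, with "score" (0 to 1); they miss things now and then, are a little off and sometimes report something else, mostly with a low value. They report only what shows in the picture. A call takes as long as a camera call. They do not tell look-alikes from the thing itself.
- search_frame(camera, label): "rect" ([centre column, centre row, width, height] in pixels, round what is visible of it).
- trace(camera, label): "mask" (400x640 bool, what is visible of it) and "rect" ([centre column, centre row, width, height] in pixels, round what is visible of it).
- spot_point(camera, label): "xy" ([column, row] in pixels: a listed point, or the origin of a listed thing).
The state is a dict: "time_s": time; "joints": joint angles; "dq": joint speeds; "tau": joint torques, N m; "eef_pos": TCP position; "ee_rot": TCP orientation; "force": force on the tool from outside, world axes, zero at the start; "wrist_torque": the same for the moment, N m; "grip_width": opening from 0.0 (shut) to 1.0 (fully open); "grip_force": force on a finger pad.
Only numpy, scipy, OpenCV 4.12 (cv2) and the standard library are available. Lean on these libraries where they do the work, as an engineer would, in place of code of your own. Each camera call takes 0.05 s, during which the arm holds its last target. There are 200 camera calls.

## Task

Lay the sample bottle that stands at the open end of the V-shaped cradle down into the trough, using pushes only: push it high up with the fingertips so that it tips over and drops into the trough cap first, then push on its base until its cap is home against the cradle's end plate, and leave it lying there. Do not lift or carry the bottle or hold it on its way down, and do not disturb the other bottle, the beaker or the small vial.

Things in the scene. Friction and masses are not known exactly. Their poses are not given: they have to be found in the camera images.
- bottle: white sample bottle with screw cap, 0.2 kg, loose, upright at the start (any yaw): round, 58 mm in diameter and straight up to 120 mm, then a neck and cap about 40 mm wide; 174 mm tall. Origin: centre of its underside; z axis from base to cap. Pushed at 100 mm height or more it tips rather than slides, and falls by itself once leaned over about 25 degrees.
- bottle_cap (a point): centre of the top of that bottle's cap, 174 mm from its origin
- cradle: aluminium V trough on a grey base plate, fixed. Origin at bench level; x axis along the trough from the open mouth (-x) to the end plate (+x), z up. Base plate 6 mm thick, 104 mm wide, x = -58 to +103 mm. Two 45 degree slabs form the V, x = -60 to +95 mm, upper edges 40 mm high at y = +-44 mm. End plate: inner face at x = +95 mm, 8 mm thick, 90 mm wide, 65 mm high.
- cradle_stop (a point): spot on the end plate's inner face that the middle of the cap top must touch: 95 mm from the cradle's origin along x, 37 mm above the bench, which is the height of the lying bottle's axis in the V
- other_bottle: bystander: another sample bottle, 63 mm in diameter, 186 mm tall, standing loose beyond the end plate end of the cradle; origin at the centre of its underside
- beaker: bystander: glass beaker, 66 mm wide, 78 mm tall, loose; origin at the centre of its underside
- vial: bystander: small brown bottle with black cap, 27 mm in diameter, 58 mm tall, loose; origin at the centre of its underside
- cradle_mouth (a point): where the centre of the bottle's base lies when it is home: in the cradle's frame x = -79 mm, y = 0, z = 37 mm, 19 mm outside the slabs' edges. The bottle first stands with its axis 50 to 75 mm outside this point, within 6 mm of the trough's centre plane, and has 21 to 46 mm to go once it has tipped over.
Things that resemble listed ones, but are neither listed nor needed, are in the scene too. What is shaped like the bottle but blue is not meant.

How it is judged:
By the outcome, as a careful person would: the job done as asked, in the order asked, and still so for the second after the job is handed in, with the robot touching nothing.
It also fails if it takes over 48 s, if anything falls off the work surface, if the arm or the gripper's body presses on something with over 40 N, if the wrist force passes 120 N, or if a joint passes its speed limit or range.

## Working session

There is one attempt and no reset: what is moved stays moved. The work goes in short steps, Python scripts to look and compute and a tool call to move; the robot and the scene stay as the last step left them, time stands still between calls to the robot, and variables do not carry over. Pictures are saved under pics/ and viewed, at most 10 in all, crops included, and the job is handed in when it is done.

Besides the shell and the picture viewer there is one more tool, called after "Emit:" as a command line: name --argument value ..., lists and objects as JSON in quotes. step_arm: Moves the arm, as the interface text tells. Its arguments: {"type":"object","properties":{"commands":{"type":"string"},"newtons":{"type":"number"}},"required":["commands"]}

```bash
mkdir -p pics
cat > h.py <<'E'
from rig import *
import numpy as np, cv2
def ray(cam,uv):
    m=camera_model(cam);K=np.array(m["mtx"]);R=np.array(m["rotation"])
    if R.shape!=(3,3): print("rot",R)
    d=R@np.linalg.solve(K,[uv[0],uv[1],1]);return np.array(m["eye"]),d
def onz(cam,uv,z):
    e,d=ray(cam,uv);return e+d*(z-e[2])/d[2]
def proj(cam,p):
    m=camera_model(cam);c=np.array(m["rotation"]).T@(np.array(p)-np.array(m["eye"]));q=np.array(m["mtx"])@c;return q[:2]/q[2]
def tri(a,b):
    (e,d),(f,g)=a,b;d=d/np.linalg.norm(d);g=g/np.linalg.norm(g)
    s=np.linalg.lstsq(np.c_[d,-g],f-e,rcond=None)[0];p,q=e+s[0]*d,f+s[1]*g;return (p+q)/2,np.linalg.norm(p-q)
E
python3 - <<'E'
from h import *
print(sense())
for c in("side","top"):
    im=capture(c);cv2.imwrite(f"pics/{c}0.png",im[:,:,::-1]);m=camera_model(c);print(c,m)
    for l in("bottle","bottle_cap","cradle","cradle_stop","cradle_mouth","other_bottle","beaker","vial"):
        print(l,[(np.round(r["xy"],1).tolist(),round(r["score"],2)) for r in spot_point(c,l)][:3])
E
```

```text
{'time_s': 0.0, 'joints': array([-1.39539681e+00,  3.13450297e-01,  1.49842865e+00,  2.37548843e-06,
        1.33099676e+00, -2.23379925e-01]), 'dq': array([ 0.00064898,  0.00033274,  0.00028227, -0.00075066,  0.00119587,
        0.00158868]), 'tau': array([ 1.15076720e-03, -4.12276375e+01, -2.59739202e+01, -1.17862696e-04,
        4.20832264e-03,  9.24959778e-06]), 'eef_pos': array([ 203.81184806, -483.57277511,  247.73808245]), 'ee_rot': array([-6.41317261e-04,  9.80187493e-01,  1.98070862e-01,  1.65421930e-05]), 'force': array([ 1.26856503, -0.1770232 , -0.45108297]), 'wrist_torque': array([-0.00670249, -0.04169293, -0.06066309]), 'grip_force': 0.0, 'grip_width': 1.0039283731086623}
side {'mtx': array([[361.66453895,   0.        , 319.68942565],
       [  0.        , 361.66453895, 200.23587106],
       [  0.        ,   0.        ,   1.        ]]), 'eye': array([187.75173429, 745.25705343, 468.46846011]), 'rotation': array([ 0.14892109, -0.22726032,  0.80598239, -0.52589699])}
bottle [([361.1, 218.2], 0.91), ([380.3, 231.2], 0.74)]
bottle_cap [([386.9, 172.5], 0.89), ([368.4, 159.3], 0.61)]
cradle [([362.4, 261.2], 0.77)]
cradle_stop [([340.5, 263.9], 0.76)]
cradle_mouth [([371.3, 228.4], 0.83)]
other_bottle [([291.5, 334.9], 0.76), ([382.6, 231.1], 0.71)]
beaker []
vial [([255.3, 298.6], 0.67)]
top {'mtx': array([[514.07770018,   0.        , 316.48485815],
       [  0.        , 514.07770018, 203.53477172],
       [  0.        ,   0.        ,   1.        ]]), 'eye': array([ 472.33350575,   42.06961818, 1630.25760718]), 'rotation': array([ 0.02596954, -0.70544703,  0.7076185 , -0.03075919])}
bottle [([365.3, 211.9], 0.68), ([345.6, 239.6], 0.65)]
bottle_cap [([368.6, 211.0], 0.75), ([350.6, 240.1], 0.72)]
cradle [([344.3, 239.6], 0.66), ([300.0, 237.5], 0.55)]
cradle_stop [([271.8, 239.8], 0.85)]
cradle_mouth [([329.8, 237.0], 0.77)]
other_bottle []
beaker [([395.6, 157.6], 0.94)]
vial [([229.3, 202.2], 0.58)]
```

View pics/side0.png

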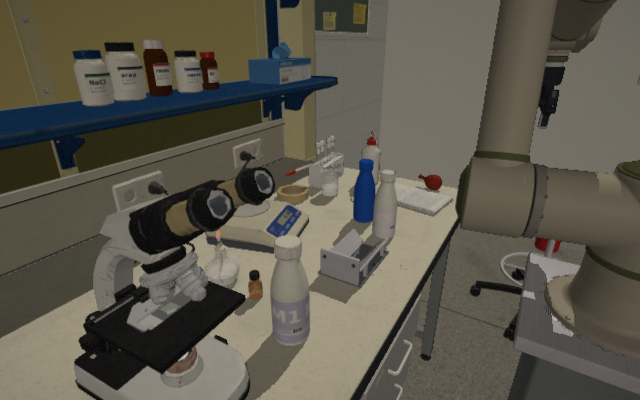

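View pics/top0.png

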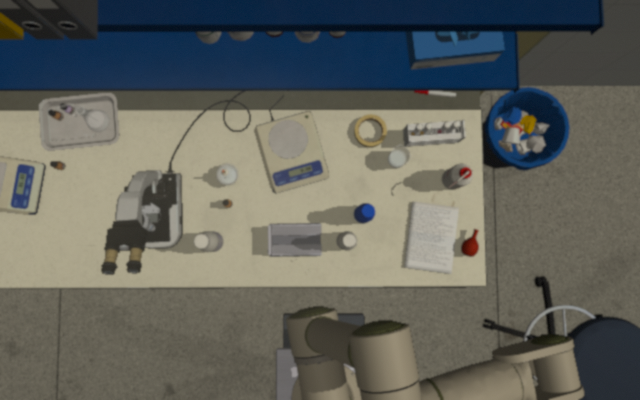

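The side view shows the white bottle with its base at about (382,231), with the blue look-alike beside it at (361,218) and the cradle at (357,258). In the top view the white bottle is at (348,240), the cradle spans (270–321, 224–255), the other bottle is at (205,241), the vial at (228,203) and the beaker at (397,158).

```bash
sed -i 's/^def ray/from scipy.spatial.transform import Rotation as Ro\ndef rm(q): return Ro.from_quat([q[1],q[2],q[3],q[0]]).as_matrix()\ndef ray/; s/R=np.array(m\["rotation"\])$/R=rm(m["rotation"])/; s/np.array(m\["rotation"\]).T/rm(m["rotation"]).T/; /if R.shape/d' h.py
python3 - <<'E'
from h import *
np.set_printoptions(precision=1,suppress=True)
print("base side",onz("side",(381.5,231.2),0),onz("top",(345.6,239.6),0))
print("cap side",onz("side",(386.9,172.5),174),onz("top",(350.6,240.1),174), onz("top",(347.5,240),174))
print("stop",onz("side",(340.5,263.9),37),onz("top",(271.8,239.8),37))
print("mouth",onz("side",(371.3,228.4),37),onz("top",(329.8,237),37))
print("cradle",onz("side",(362.4,261.2),0),onz("top",(300,237.5),0))
print("other",onz("side",(291.5,334.9),0)); print("blue",onz("side",(361,218),0))
print("vial",onz("side",(255.3,298.6),0)); print("beaker",onz("top",(395.6,157.6),0))
print("tool axes",rm(sense()["ee_rot"]))
for c,l in(("top","cradle"),("top","bottle"),("side","bottle"),("side","cradle")):
    capture(c)
    for r in trace(c,l)[:2]:
        m=r["mask"].astype(np.uint8);print(c,l,round(r["score"],2),np.array(r["rect"]),cv2.minAreaRect(cv2.findNonZero(m)))
im=cv2.imread("pics/top0.png")[190:290,190:430];cv2.imwrite("pics/tc.png",cv2.resize(im,None,fx=3.3,fy=3.3,interpolation=2))
im=cv2.imread("pics/side0.png")[150:300,300:460];cv2.imwrite("pics/sc.png",cv2.resize(im,None,fx=4,fy=4,interpolation=2))
E
```

```text
base side [495.  -72.8   0. ] [488.7 -61.    0. ]
cap side [486. -55. 174.] [485.5 -64.1 174. ] [485.8 -55.3 174. ]
stop [488.7 171.5  37. ] [488.4 169.5  37. ]
mouth [498.3  -8.5  37. ] [496.5  -9.8  37. ]
cradle [476.3  85.9   0. ] [495.8  83.3   0. ]
other [482.4 359.9   0. ]
blue [ 576.5 -116.     0. ]
vial [600.5 318.4  -0. ]
beaker [ 750.5 -223.5    0. ]
tool axes [[ 0.9  0.4 -0. ]
 [ 0.4 -0.9  0. ]
 [-0.  -0.  -1. ]]
top cradle 0.72 [345.9 241.2  20.9  18.8] ((346.0, 240.0), (18.0, 20.0), 90.0)
top cradle 0.66 [294.9 240.4  53.5  36.4] ((294.4922180175781, 239.2669219970703), (33.08163070678711, 53.93671417236328), 88.09085083007812)
top bottle 0.82 [366.3 212.1  20.4  23.5] ((364.0000305175781, 213.00003051757812), (18.384775161743164, 21.21320343017578), 45.0)
top bottle 0.6 [347.8 239.4  22.1  22.8] ((346.5, 239.5), (19.0, 21.0), 90.0)
side bottle 0.83 [382.2 203.4  26.2  67.1] ((384.93145751953125, 204.02877807617188), (23.28165054321289, 68.71412658691406), 3.814074993133545)
side bottle 0.65 [365.1 189.5  23.5  62. ] ((364.4554748535156, 190.44554138183594), (20.696773529052734, 63.68238067626953), 5.7105937004089355)
side cradle 0.75 [355.1 258.7  66.8  56.4] ((352.5384216308594, 257.1922912597656), (65.69164276123047, 55.16694641113281), 15.255118370056152)
```

View pics/tc.png

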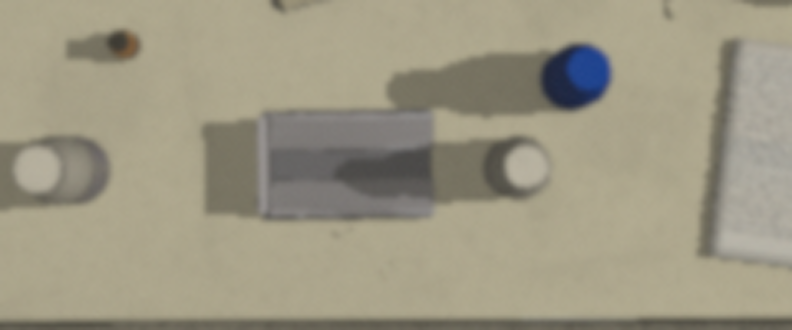

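View pics/sc.png

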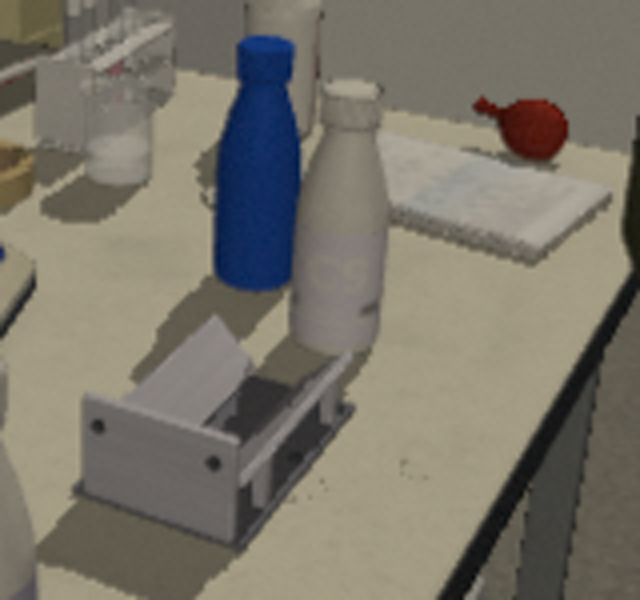

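The crops show the cradle square to the top image: mouth end at crop column 434, end plate at 260–266, and V edges at rows 111 and 217. The white bottle's cap is at crop (524,167), standing free of the trough, with the blue bottle clear behind it.

Run:
```python
from h import *
np.set_printoptions(precision=1,suppress=True)
f=lambda u,v:(190+(u+.5)/3.3-.5,190+(v+.5)/3.3-.5)
for n,(u,v,z) in dict(mt=(433,110,40),mb=(433,217,40),et=(262,112,65),eb=(262,217,65),cap=(525,167,174)).items(): print(n,onz("top",f(u,v),z))
# fit cradle pose by side-view corner crops too
g=lambda u,v:(300+(u+.5)/4-.5,150+(v+.5)/4-.5)
for n,(u,v,z) in dict(endtopfar=(84,396,65),endtopnear=(241,441,65),vfar=(215,318,40),vnear=(350,355,40),endbotnear=(238,545,0),cap=(352,92,174)).items(): print(n,onz("side",g(u,v),z))
# silhouette fit: base
for cam in("top","side"):
  for p in((488,-62,0),(488,-55,0),(487,-55,174)): print(cam,p,proj(cam,p))
```

```text
mt [539.8  17.7  40. ]
mb [440.   18.1  40. ]
et [537.4 175.8  65. ]
eb [441.  175.4  65. ]
cap [485.  -58.8 174. ]
endtopfar [532.7 180.1  65. ]
endtopnear [442.7 175.7  65. ]
vfar [532.7  23.6  40. ]
vnear [443.5  23.2  40. ]
endbotnear [442.3 173.7   0. ]
cap [484.1 -55.  174. ]
top (488, -62, 0) [345.9 239.8]
top (488, -55, 0) [343.7 239.8]
top (487, -55, 174) [347.4 239.6]
side (488, -62, 0) [382.4 233.5]
side (488, -55, 0) [381.3 234.6]
side (487, -55, 174) [386.5 172.4]
```

Emit:
step_arm --commands "0.25 39.3 -20.8 0 0 0 -1.172; 0.25 39.3 -20.8 0 0 0 -1.172; 0.25 39.3 -20.8 0 0 0 -1.172; 0.25 39.3 -20.8 0 0 0 -1.172; 0.25 39.3 -20.8 0 0 0 -1.172; 0.25 39.3 -20.8 0 0 0 -1.172; 0.25 39.3 -20.8 0 0 0 -1.172; 0.25 39.3 -20.8 0 0 0 -1.172; 0.25 39.3 -20.8 0 0 0 -1.172; 0.25 39.3 -20.8 0 0 0 -1.172; 0.25 39.3 -20.8 0 0 0 -1.172; 0.25 39.3 -20.8 0 0 0 -1.172; 0.25 39.3 -20.8 0 0 0 -1.172; 0.25 39.3 -20.8 0 0 0 -1.172; 0.25 39.3 -20.8 0 0 0 -1.172; 0.25 39.3 -20.8 0 0 0 -1.172; 0.25 39.3 -20.8 0 0 0 -1.172; 0.25 39.3 -20.8 0 0 0 -1.172"

```text
time_s: 2.8
eef_pos: [485.0, -140.1, 248.4]
ee_rot: [0.0, 0.707, 0.707, -0.0]
force: [0.0, 0.3, -0.1]
grip_width: 0.253
grip_force: 0.0
```

Run:
```python
from h import *
np.set_printoptions(precision=1,suppress=True)
im=capture("wrist");cv2.imwrite("pics/w1.png",im[:,:,::-1]);print(camera_model("wrist")["eye"])
for l,z in(("bottle",0),("bottle_cap",174),("cradle_mouth",37),("cradle_stop",37),("cradle",0)):
    for r in spot_point("wrist",l)[:2]: print(l,r["xy"],round(r["score"],2),onz("wrist",r["xy"],z))
```

```text
[485.2 -62.3 374.2]
bottle [394.1, 140.8] 0.6 [ 570.5 -108.9    0. ]
bottle_cap [318.7, 90.0] 0.97 [485.  -57.7 174. ]
bottle_cap [456.4, 183.1] 0.79 [ 572.2 -113.6  174. ]
```

View pics/w1.png

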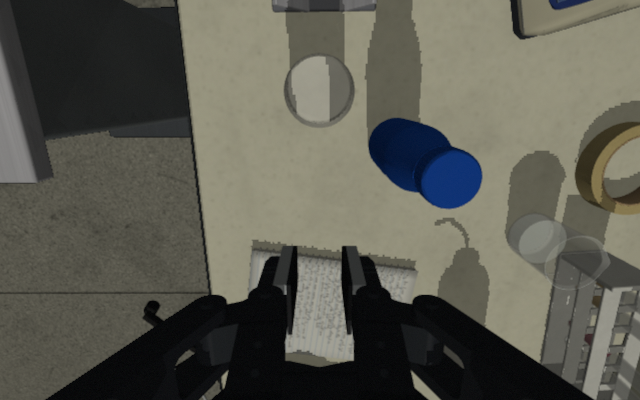

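The wrist view puts the white bottle's cap at (319,90), i.e. world (485,−58). The cradle mouth is centred on column ~324 and the blue bottle at (445,175) is well to the side of my push lane.

Emit:
step_arm --commands "0.25 0 0.1 4 0 0 0; 0.25 0 0.1 7 0 0 0; 0.25 0 0.1 10.6 0 0 0; 0.25 0 0.1 10.6 0 0 0; 0.25 2 0.1 10.6 0 0 0; 0.25 4 0.1 10.6 0 0 0; 0.25 4 0.1 10.6 0 0 0; 0.25 4 0.1 10.6 0 0 0"

```text
time_s: 3.77
eef_pos: [486.9, -99.4, 143.9]
ee_rot: [0.001, 0.707, 0.708, 0.0]
force: [0.1, 1.2, 0.3]
grip_width: 0.25
grip_force: 0.0
```

Emit:
step_arm --commands "0.25 0.6 0 0 0 0 0; 0.25 1.2 0 0 0 0 0; 0.25 1.8 0 0 0 0 0; 0.25 2.4 0 0 0 0 0; 0.25 3 0.05 0 0 0 0; 0.25 3.6 0.05 0 0 0 0; 0.25 4.2 0.1 0 0 0 0; 0.25 4.8 0.1 0 0 0 0; 0.25 4.8 0.1 0 0 0 0"

```text
time_s: 4.52
eef_pos: [487.2, -50.4, 142.3]
ee_rot: [-0.0, 0.707, 0.707, 0.0]
force: [-0.7, -0.5, -1.0]
grip_width: 0.254
grip_force: 0.0
```

Run:
```python
from h import *
im=capture("side");a=im[130:310,290:470,::-1];b=capture("wrist")[:,:,::-1]
cv2.imwrite("pics/s2.png",np.hstack([cv2.resize(a,(400,400)),cv2.resize(b,None,fx=.6,fy=.6)[0:240].repeat(1,0)] if 0 else [cv2.resize(a,(400,400)),b[:,120:520]]))
```

```text
(no output)
```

View pics/s2.png

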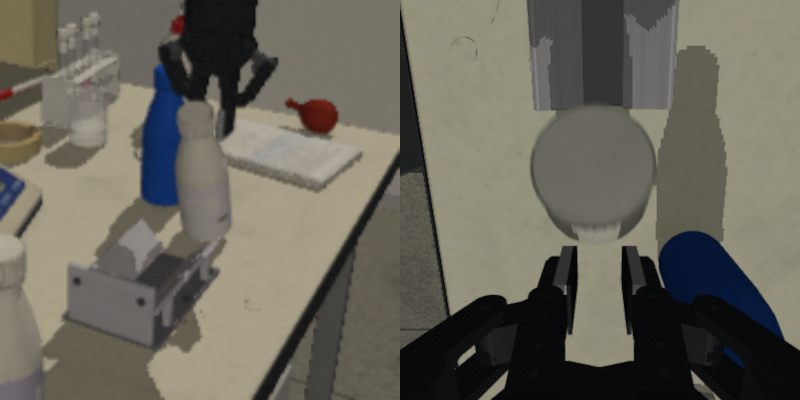

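The bottle is leaning towards the trough ahead of the fingers. In the wrist half it sits at column ~593, against the trough's ~603, so it is well aligned. I'll keep pushing until it falls.

Emit:
step_arm --commands "0.25 0.6 0 0 0 0 0; 0.25 1.2 0 0 0 0 0; 0.25 1.8 0 0 0 0 0; 0.25 2.4 0 0 0 0 0; 0.25 3 0 0 0 0 0; 0.25 3.6 0 0 0 0 0; 0.25 4.2 0 0 0 0 0; 0.25 4.2 0 0 0 0 0; 0.25 4.2 0 0 0 0 0; 0.25 4.2 0 0 0 0 0; 0.25 4.2 0 0 0 0 0; 0.25 4.2 0 0 0 0 0"

```text
time_s: 5.62
eef_pos: [487.3, -9.8, 142.3]
ee_rot: [0.0, 0.707, 0.707, -0.0]
force: [0.6, 0.1, 0.5]
grip_width: 0.252
grip_force: 0.0
```

Run:
```python
from h import *
im=capture("side");a=im[130:310,290:470,::-1];b=capture("wrist")[:,:,::-1]
cv2.imwrite("pics/s3.png",np.hstack([cv2.resize(a,(400,400)),b[:,120:520]]))
```

```text
(no output)
```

View pics/s3.png

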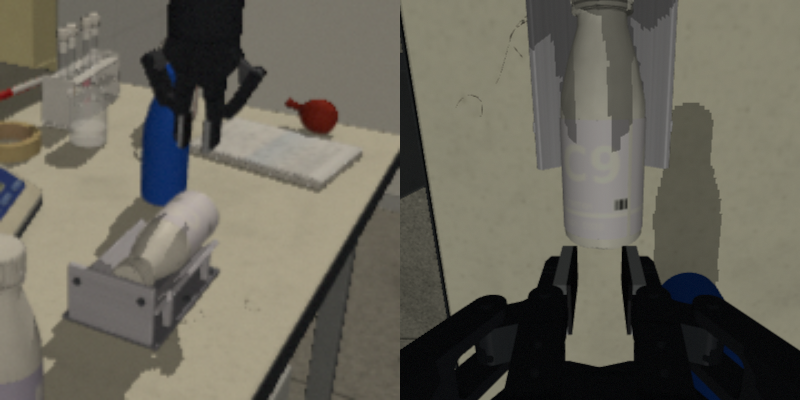

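The bottle lies in the trough, cap towards the end plate, with the base edge at wrist pixel about (322,245). Next I measure it.

Run:
```python
from h import *
np.set_printoptions(precision=1,suppress=True)
print(sense()["eef_pos"],onz("wrist",(322,247),37),onz("wrist",(322,247),60))
print("mouth edge",onz("wrist",(265,169),40),onz("wrist",(386,167),40))
```

```text
[487.2  -9.7 142.3] [489.6 -42.8  37. ] [489.4 -31.8  60. ]
mouth edge [448.8  19.6  40. ] [534.9  21.   40. ]
```

Emit:
step_arm --commands "0.15 -3 0.1 0 0 0 0; 0.15 -5.8 0.1 0 0 0 0; 0.15 -5.8 0.1 0 0 0 0; 0.15 -5.8 0.1 3 0 0 0; 0.15 -5.8 0.1 6 0 0 0; 0.15 -5.8 0.1 8.5 0 0 0; 0.15 -5.8 0.1 10.2 0 0 0; 0.15 -5.8 0.1 10.2 0 0 0; 0.15 -5.8 0.1 10.2 0 0 0"

```text
time_s: 6.47
eef_pos: [488.1, -67.4, 40.3]
ee_rot: [-0.001, 0.707, 0.707, -0.0]
force: [0.5, 0.4, -0.1]
grip_width: 0.153
grip_force: 0.0
```

Emit:
step_arm --commands "0.15 0.5 0 0 0 0 0; 0.15 1 0 0 0 0 0; 0.15 1.5 0 0 0 0 0; 0.15 2 0 0 0 0 0; 0.15 2.4 0 0 0 0 0; 0.15 2.8 0 0 0 0 0; 0.15 3.2 0 0 0 0 0; 0.15 3.6 0 0 0 0 0; 0.15 4 0 0 0 0 0; 0.15 4 0 0 0 0 0; 0.15 4 0 0 0 0 0"

```text
time_s: 7.38
eef_pos: [488.1, -27.1, 40.2]
ee_rot: [-0.0, 0.707, 0.707, 0.0]
force: [0.1, 0.1, -0.0]
grip_width: 0.154
grip_force: 0.0
```

Run:
```python
from h import *
np.set_printoptions(precision=1,suppress=True)
b=capture("wrist");a=capture("side")[130:310,290:470]
print(sense()["eef_pos"],sense()["force"])
cv2.imwrite("pics/s4.png",np.hstack([cv2.resize(a,(400,400)),b[:,120:520]])[:,:,::-1])
```

```text
[487.9 -27.3  40. ] [-0.5  0.6 -1.2]
```

View pics/s4.png

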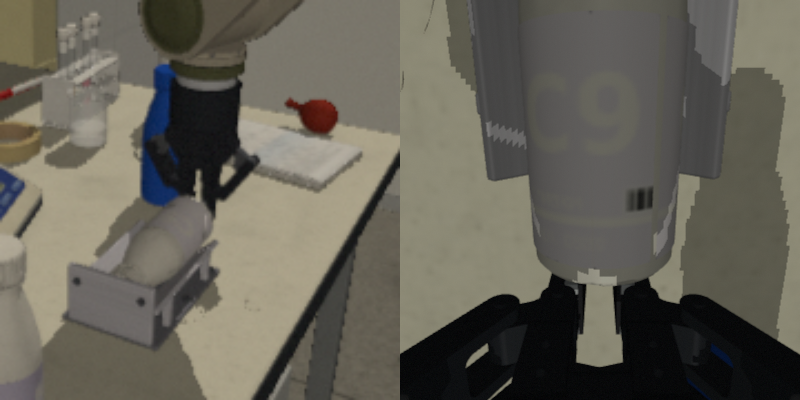

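The fingers are at or near the base, and the bottle still protrudes too far from the mouth. I'll push on slowly and watch the force.

Emit:
step_arm --commands "0.15 0.2 0 0 0 0 0; 0.15 0.4 0 0 0 0 0; 0.15 0.6 0 0 0 0 0; 0.15 0.8 0 0 0 0 0; 0.15 1 0 0 0 0 0; 0.15 1.2 0 0 0 0 0; 0.15 1.2 0 0 0 0 0"

```text
time_s: 8.07
eef_pos: [488.2, -15.1, 40.3]
ee_rot: [-0.0, 0.707, 0.707, 0.0]
force: [-0.0, -1.1, 0.1]
grip_width: 0.149
grip_force: 0.0
```

Emit:
step_arm --commands "0.15 0.1 0 0 0 0 0; 0.15 0.2 0 0 0 0 0; 0.15 0.2 0 0 0 0 0"

```text
time_s: 8.32
eef_pos: [488.2, -13.4, 40.3]
ee_rot: [-0.0, 0.707, 0.707, 0.0]
force: [1.3, -1.7, 1.5]
grip_width: 0.153
grip_force: 0.1
```

Emit:
step_arm --commands "0.15 0.1 0 0 0 0 0; 0.15 0.2 0 0 0 0 0; 0.15 0.2 0 0 0 0 0"

```text
time_s: 8.57
eef_pos: [488.3, -12.4, 40.4]
ee_rot: [0.001, 0.707, 0.707, -0.001]
force: [-1.2, -9.7, 0.4]
grip_width: 0.152
grip_force: 2.0
```

Emit:
step_arm --commands "0.15 0.05 0 0 0 0 0; 0.15 0.1 0 0 0 0 0; 0.15 0.1 0 0 0 0 0; 0.15 0.1 0 0 0 0 0"

```text
time_s: 8.9
eef_pos: [488.4, -12.3, 40.4]
ee_rot: [0.001, 0.707, 0.707, -0.001]
force: [-1.4, -16.2, 0.4]
grip_width: 0.153
grip_force: 3.7
```

Run:
```python
from h import *
np.set_printoptions(precision=1,suppress=True)
b=capture("wrist");a=capture("side")[190:300,290:430]
print(sense()["eef_pos"],sense()["force"])
cv2.imwrite("pics/s5.png",np.hstack([cv2.resize(a,(509,400),interpolation=2),b[:,170:460]])[:,:,::-1])
for r in spot_point("side","bottle_cap")[:2]: print(r)
```

```text
[488.4 -12.3  40.4] [ -2.9 -16.   -0.7]
{'xy': [367.5, 157.6], 'score': 0.86}
{'xy': [337.0, 262.7], 'score': 0.55}
```

View pics/s5.png

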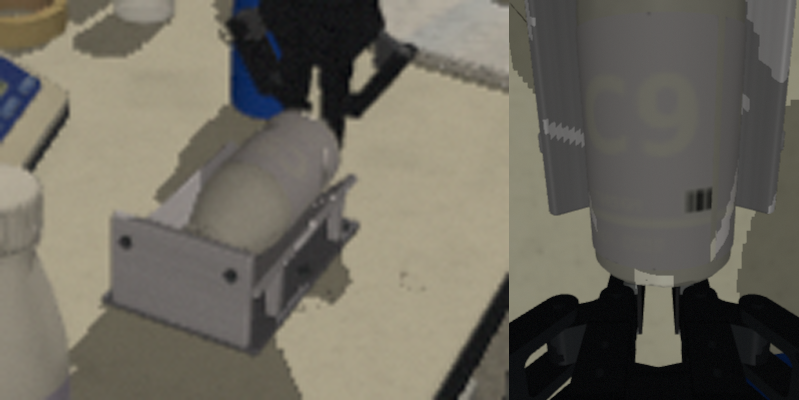

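The bottle is against a hard stop (16 N with no further travel), the cap is hidden behind the end plate, and about 19 mm protrudes at the mouth. I'll back off gently, then raise the arm.

Emit:
step_arm --commands "0.15 -0.1 0 0 0 0 0; 0.15 -0.2 0 0 0 0 0; 0.15 -0.4 0 0 0 0 0; 0.15 -1 0 0 0 0 0; 0.15 -2.5 0 0 0 0 0; 0.15 -5 0 0 0 0 0; 0.15 -5 0 0 0 0 0; 0.15 -5 0 -4 0 0 0; 0.15 -5 0 -8 0 0 0; 0.15 -5 0 -12 0 0 0; 0.15 -5 0 -16 0 0 0; 0.15 -5 0 -20 0 0 0; 0.15 -8 0 -20 0 0 0; 0.15 -8 0 -20 0 0 0"

```text
time_s: 10.22
eef_pos: [488.9, -93.1, 242.3]
ee_rot: [0.002, 0.708, 0.707, 0.0]
force: [-0.2, 0.5, -1.7]
grip_width: 0.149
grip_force: 0.0
```

Run:
```python
from h import *
np.set_printoptions(precision=1,suppress=True)
w=capture("wrist");t=capture("top")
print(sense()["eef_pos"])
for c in("wrist","top"):
  for l in("bottle_cap","cradle_stop","cradle_mouth","bottle"):
    for r in spot_point(c,l)[:2]: print(c,l,r["xy"],round(r["score"],2),onz(c,r["xy"],37))
cv2.imwrite("pics/s6.png",np.hstack([w[:200,200:440].repeat(2,0)[:400].repeat(1,1) if 0 else w[:,150:500],cv2.resize(t[205:275,255:335],(450,400),interpolation=2)])[:,:,::-1])
```

```text
[487.9 -90.6 239.9]
wrist bottle_cap [439.2, 255.0] 0.75 [ 621.3 -179.2   37. ]
wrist bottle [319.6, 80.1] 0.71 [488.2   4.   37. ]
wrist bottle [387.3, 181.6] 0.69 [558.5 -94.8  37. ]
top bottle_cap [273.1, 241.7] 0.75 [482.5 165.5  37. ]
top bottle_cap [214.7, 240.3] 0.59 [487.5 345.7  37. ]
top cradle_stop [271.0, 240.4] 0.79 [486.6 172.   37. ]
top bottle [324.4, 238.2] 0.92 [492.8   6.9  37. ]
top bottle [362.4, 211.4] 0.48 [ 575.5 -111.5   37. ]
```

View pics/s6.png

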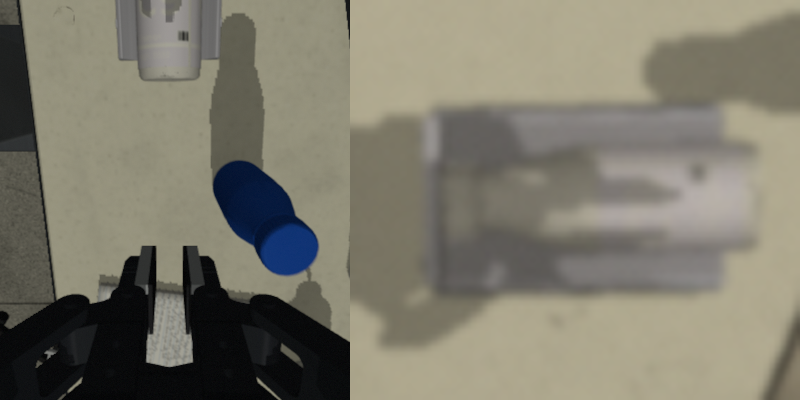

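The top view shows the bottle in the trough with its cap against the end plate (left). The base protrudes slightly at the mouth, where the network puts it within a few mm of the home point, and the arm is clear.

```bash
python3 -c "
from rig import *
print(finish_job())"
```

```text
the job is handed in; nothing more can be done
None
```

The bottle was tipped into the trough by fingertip pushes, then pushed on its base until it stopped hard, with its cap against the end plate by every sign in the images. I handed the job in at about 10 s with the arm clear; it touched nothing else on the bench, though no result was returned.

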